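# Zero the coffee grinder by feel and set its wheel to the marker

## Task

Reset the coffee grinder: turn the adjusting wheel on its top clockwise (seen from above) until you feel the burrs inside just touch, without forcing them, then turn it back counter-clockwise until the pointer on the wheel's far rim stands at the tall marker rib on the rear of the scale. Let go of the wheel, and leave the jar, cup and little dish beside the grinder where they are.

Things in the scene. Friction and masses are not known exactly. Their poses are not given: they have to be found in the camera images.
- grinder: white box-shaped coffee grinder, 140 x 140 mm, fixed to the worktop, steel deck at 105 mm height, black spout on its front. Origin under the centre, on the wheel's vertical axis; x points to its rear (away from the spout), z up.
- burrs (a point): on the wheel's axis inside the grinder, out of sight, 67 mm high. Turned clockwise, the burrs meet 0.15 to 0.75 rad clockwise of pointer-straight-to-the-rear; the place differs every time and must be felt. From first touch the turning moment rises by 3 N m per rad, on top of the wheel's friction: properly touching from 0.08 N m, harmed above 0.42 N m (0.14 rad after first touch).
- wheel: black adjusting wheel on top of the grinder, 90 mm across, 12 mm thick, underside at 112 mm height. Turns about the vertical axis through its origin (centre of its underside) with a friction of about 0.05 N m and stays where it is left; x points from the axis to the pointer. Clockwise from above closes the burrs.
- bar (a point): centre of the upright grip bar that runs across the wheel: 58 mm long (along the wheel's x, towards the pointer), 12 mm thick, 26 mm high, from the wheel's top at 124 mm to 150 mm height. The point lies on the wheel's axis at 137 mm. Pinch the bar across its 12 mm from above and turn the hand about this point.
- pointer (a point): tip of the small steel pointer on the wheel's far rim (7 mm wide arm with a 3.5 mm blade turned down over the scale), 57 mm from the wheel's axis, 114 mm high.
- mark (a point): inner face of the tall marker rib (4 mm wide, 16 mm high, dark steel) that stands on the rear of the deck in a row of very low ribs, 60.5 mm from the wheel's axis, 114 mm high; x points away from the wheel's axis. Fixed. The pointer is at it when axis, pointer and mark lie in one line as seen from above.
- jam: jam jar, 69 mm wide, 99 mm high, standing left of the grinder; origin under its centre. Leave it.
- cup: espresso cup, 65 mm wide, 92 mm with its handle, 49 mm high, standing right of the grinder; origin under its centre. Leave it.
- dish: little cream dish, 44 mm wide, 20 mm high, standing right of the grinder, farther back than the cup; origin under its centre. Leave it.

How it is judged:
By the outcome, as a careful person would: the job done as asked, in the order asked, and still so for the second after the job is handed in, with the robot touching nothing.
It also fails if it takes over 64 s, if anything falls off the work surface, if the arm or the gripper's body presses on something with over 40 N, if the wrist force passes 120 N, or if a joint passes its speed limit or range.

## Robot

A 6-joint arm with a two-finger parallel gripper is mounted at the origin on a cart in front of the work surface, level with it; the furniture and walls round the work are solid. World frame = base frame: x ahead of the robot, y to its left, z up, the work surface at z = 0. Lengths are in m, angles in rad, forces in N, time in s.
With the tool pointing down it reaches from about 0.375 to 0.975 m from the base axis. Payload 3.8 kg.
Tool frame: the origin (TCP) lies between the finger pads; the fingertips stand 17 mm ahead of it and the grasp point (between the pads) lies 2 mm behind it; z points along the fingers, y is the line along which they close (so a half turn about z gives the same grasp; the last joint's range is limited). The gripper opens to 85 mm and grips with 20 to 120 N. Pads are 22 mm wide; open, the fingers measure 114 mm over their backs; the gripper's body (76 mm by 85 mm) begins 54 mm behind the grasp point. The pads swing forward as they close: fully open they stand 13 mm farther back than shut.
Start: joints at [-1.227, 0.264, 1.604, -0, 1.274, -0.037], TCP at [0.251, -0.627, 0.248] pointing down, gripper open.
Joint ranges: [-2.63, 2.63], [-0.94, 2.18], [0.31, 2.57], [-1.31, 4.45], [0, 2.66], [-2.55, 2.55]. Speed limits (rad/s): [2.57, 2.57, 3.14, 3.14, 3.14, 3.14].

## Interface

Orientations are given as a rotation vector (axis times angle).
In Python, from workcell import bot gives the robot as it stands.
- The arm moves only by the tool play_rows, never from a script. Its argument "steps" is one flat list of numbers, 4 for each row, row after row: the shift along the tool's x, y, z in m, then the turn about the tool's z in rad. A call has 1 to 10 rows; each row is the pose to reach, as a shift and turn from the pose commanded when the call began, along the tool's axes at that moment; what a row does not reach only later rows make up. A row lasts 1/8 s, in which the tool goes at most 62.5 mm and 10.7 degrees, less where a joint would pass 70% of its speed; a pose out of reach is approached as far as the arm can. A call with a gripper value outside its range is refused whole. "jaw" is the closure in counts, from 0 (fully open) to 255 (shut), set as the call begins (left out, the last holds). The fingers move at their own pace and stop on an object; "grip_force" is the grip in N (left out, the last holds). Time passes only in rows, so rows that repeat a pose let the fingers close. It gives the time, the measured TCP pose, the force, the opening and the grip force at its end, in the units of the state.
- bot.read_state(): the state, without advancing time (a new reading comes with each control period).
- bot.read_camera(name): name is "scene" or "top" or "wrist"; returns a dict with "pixels" (480x640x3 uint8, blue, green, red), "mtx" (3x3 intrinsics, pixels), "R" (3x3) and "t" (3): a world point X has camera coordinates R X + t. Camera axes: x right, y down, z forward; pixel columns grow to the right and rows downward; lengths in m; the calibration is good to about 2 mm. The wrist camera is an equidistant fisheye: a pixel r from the principal point sees the ray r / f radians off the axis. A picture is of the moment at which its call begins. There is no depth.
- bot.finish_job(): hands the job in; it is judged then, once.
The state is a dict: "time": time; "q": joint angles; "joint_vel": joint speeds; "joint_torque": joint torques, N m; "tool_pos": TCP position; "tcp_rot": TCP orientation; "wrist_force": force on the tool from outside, world axes, zero at the start; "torque": the same for the moment, N m; "width": opening from 0.0 (shut) to 1.0 (fully open); "grip_force": force on a finger pad.
Only numpy, scipy, OpenCV 4.12 (cv2) and the standard library are available. Lean on these libraries where they do the work, as an engineer would, in place of code of your own. Each camera call takes 0.05 s, during which the arm holds its last target. There are 200 camera calls.

## Working session

There is one attempt and no reset: what is moved stays moved. The work goes in short steps, Python scripts to look and compute and a tool call to move; the robot and the scene stay as the last step left them, time stands still between calls to the robot, and variables do not carry over. Pictures are saved under pics/ and viewed, at most 10 in all, crops included, and the job is handed in when it is done.

Besides the shell and the picture viewer there is one more tool, called after "Emit:" as name(argument=value, ...) on one line, values as JSON. play_rows: Moves the arm, as the interface text tells. Its arguments: {"type":"object","properties":{"steps":{"type":"array"},"jaw":{"type":"number"},"grip_force":{"type":"number"}},"required":["steps"]}

```bash
mkdir -p pics; python3 - <<'E'
from workcell import bot
import cv2
s=bot.read_state();print({k:s[k] for k in('time','tool_pos','tcp_rot','wrist_force','torque','width')})
for n in('scene','top'):
    c=bot.read_camera(n);cv2.imwrite(f'pics/{n}1.png',c['pixels']);print(n,c['mtx'].tolist(),c['R'].tolist(),c['t'])
E
```

```text
{'time': 0.0, 'tool_pos': array([ 0.25064166, -0.62600873,  0.24696339]), 'tcp_rot': array([-3.08264870e+00, -5.94151615e-01,  5.20908688e-04]), 'wrist_force': array([ 0.59494835, -0.49938685, -0.05886757]), 'torque': array([ 0.06056532, -0.01790887,  0.03627346]), 'width': 0.9995546375553832}
scene [[593.7198993953828, 0.0, 321.8992752566192], [0.0, 593.7198993953828, 236.2988331932696], [0.0, 0.0, 1.0]] [[-0.9902294533963276, 0.13891770394472835, 0.01214500543990677], [0.11793770420752986, 0.8807750486156335, -0.4586131394349554], [-0.07440650208595856, -0.452699884323879, -0.888553030032805]] [ 0.5260642  -0.00496061  1.26296148]
top [[469.3599595464829, 0.0, 327.98333541102414], [0.0, 469.3599595464829, 241.94623054193983], [0.0, 0.0, 1.0]] [[-0.018224446017195594, -0.999081041596074, 0.03879358053428475], [-0.9951940898611099, 0.014392597620289155, -0.09685853932027509], [0.09621118995669448, -0.04037233529341793, -0.9945418450070731]] [-0.02423597  0.55559314  0.90778764]
```

View pics/top1.png

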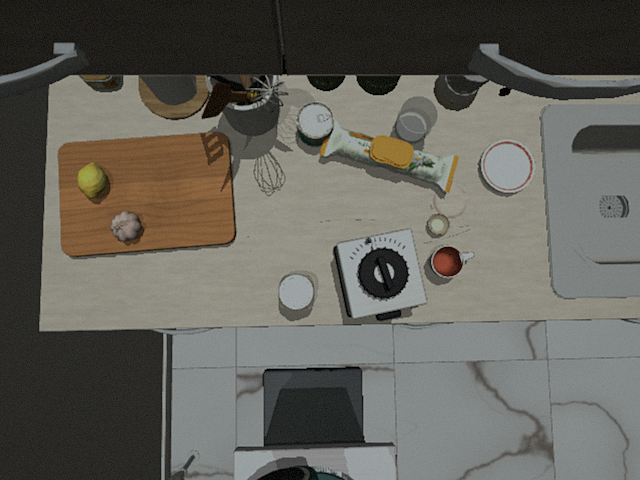

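View pics/scene1.png

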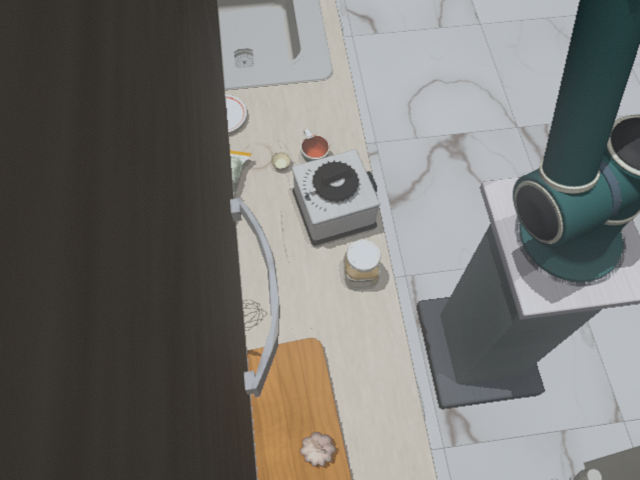

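The top view shows the grinder with its wheel at about (383,272) and a pointer or rib near (368,240). The jar is at (296,292), the cup at (447,262) and the dish at (438,225). I'll enlarge this area.

```bash
cat > h.py <<'E'
import numpy as np
def back(c,uv,z):
    d=np.linalg.inv(c['mtx'])@[*uv,1]; C=-c['R'].T@c['t']; w=c['R'].T@d
    return C+w*(z-C[2])/w[2]
def proj(c,X):
    p=c['mtx']@(c['R']@np.asarray(X,float)+c['t']); return p[:2]/p[2]
E
python3 - <<'E'
from workcell import bot
import cv2
from h import *
c=bot.read_camera('top');im=c['pixels'][222:332,320:460]
cv2.imwrite('pics/crop1.png',cv2.resize(im,None,fx=5,fy=5,interpolation=cv2.INTER_CUBIC))
print(back(c,(383,272),.124))
E
```

```text
[ 0.49053906 -0.12656475  0.124     ]
```

View pics/crop1.png

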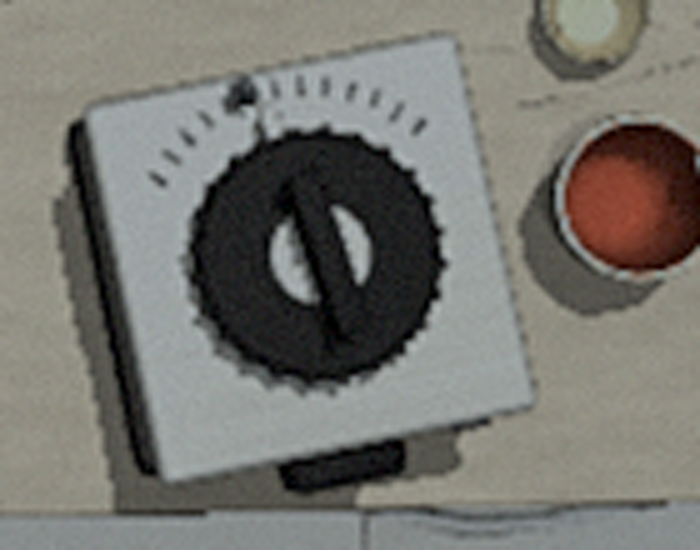

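The crop shows the wheel's centre at crop (318,254), the bar's top from (290,180) to (342,345), the dark tall rib at (240,92) and the pointer arm at about (260,130). I'll move above the bar for a closer wrist view.

Emit:
play_rows(steps=[0.04, -0.037, 0, 0, 0.082, -0.075, 0, 0, 0.123, -0.113, 0, 0, 0.164, -0.15, 0, 0, 0.205, -0.188, 0, 0, 0.246, -0.225, 0, 0, 0.287, -0.263, 0, 0, 0.328, -0.3, 0, 0, 0.369, -0.338, 0, 0, 0.408, -0.375, 0, 0], jaw=0)

```text
time: 1.4
tool_pos: [0.4906, -0.125, 0.2482]
tcp_rot: [3.085, 0.595, 0.0]
wrist_force: [0.2, -0.3, -0.6]
width: 1.004
grip_force: 0.0
```

```bash
python3 - <<'E'
from workcell import bot
import cv2
from h import *
s=bot.read_state();print({k:s[k] for k in('time','q','tool_pos','tcp_rot','wrist_force','torque')})
c=bot.read_camera('top')
f=lambda u,v,z:back(c,(320+(u+.5)/5-.5,222+(v+.5)/5-.5),z)
a,b=f(290,180,.15),f(342,345,.15);w=f(318,256,.124);m=f(240,88,.121);p=f(258,120,.114)
print(a,b,(a+b)/2,w,np.arctan2(*(a-b)[1::-1]))
for n,k in(('mark',m),('ptr',p)):
  for o in((a+b)/2,w): d=k-o;print(n,k,np.hypot(*d[:2]),np.arctan2(d[1],d[0]))
g=f(455,38,.105)-f(533,402,.105);print('grinder yaw',np.arctan2(g[1],g[0]))
w=bot.read_camera('wrist');print(w['mtx'].tolist(),w['R'].tolist(),w['t']);cv2.imwrite('pics/w1.png',w['pixels'])
E
```

```text
{'time': 1.4, 'q': array([-2.98700188e-01, -5.82275249e-02,  1.95761782e+00, -1.63442790e-05,
        1.24207849e+00,  8.91149140e-01]), 'tool_pos': array([ 0.49063365, -0.12502399,  0.24818736]), 'tcp_rot': array([3.08470388e+00, 5.94772954e-01, 1.60329602e-04]), 'wrist_force': array([ 0.19990031, -0.25516075, -0.62734123]), 'torque': array([ 0.03327785, -0.0474281 ,  0.05842208])}
[ 0.51479465 -0.11381819  0.15      ] [ 0.4576441  -0.13018142  0.15      ] [ 0.48621938 -0.12199981  0.15      ] [ 0.48910961 -0.12688087  0.124     ] 0.2788577108867124
mark [ 0.55000465 -0.10093377  0.121     ] 0.0671739520289189 0.31898650118262795
mark [ 0.55000465 -0.10093377  0.121     ] 0.06619258976234532 0.402798204162456
ptr [ 0.53896448 -0.10805722  0.114     ] 0.0545567777440159 0.2584279254913032
ptr [ 0.53896448 -0.10805722  0.114     ] 0.05329013327790091 0.36102090403202247
grinder yaw 0.17660106322371374
[[371.64829954431775, 0.0, 315.1059281900065], [0.0, 371.64829954431775, 235.29383878905628], [0.0, 0.0, 1.0]] [[0.37497639346268596, -0.9270272648368167, -0.0036269263691969026], [-0.8843801782412736, -0.3588935583100134, 0.2984411401558285], [-0.2779647543838083, -0.10870080060766617, -0.954421149842983]] [-0.29551288  0.3549919   0.50420702]
```

View pics/w1.png

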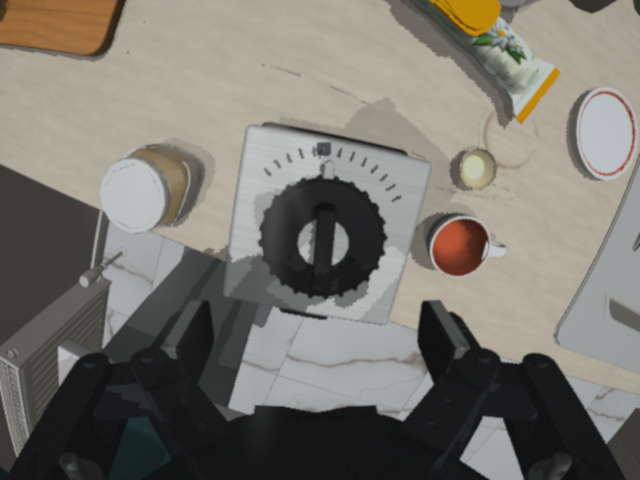

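The wrist view shows the bar from (325,205) to (322,290), the rib at (323,148) and the pointer at (328,168). I'll enlarge it for precise pixel positions.

```bash
python3 - <<'E'
import cv2
im=cv2.imread('pics/w1.png')[125:305,230:430]
cv2.imwrite('pics/w1c.png',cv2.resize(im,None,fx=3.3,fy=3.3,interpolation=cv2.INTER_CUBIC))
E
cat >> h.py <<'E'
import cv2
def fray(c,uv):
    f=c['mtx'][0,0]; return cv2.fisheye.undistortPoints(np.array([[uv]],float),c['mtx'],np.zeros(4))[0,0]
def fback(c,uv,z):
    d=np.array([*fray(c,uv),1]); C=-c['R'].T@c['t']; w=c['R'].T@d
    return C+w*(z-C[2])/w[2]
def fproj(c,X):
    r,_=cv2.Rodrigues(c['R']); return cv2.fisheye.projectPoints(np.array([[X]],float),r,c['t'].reshape(3,1),c['mtx'],np.zeros(4))[0][0,0]
E
```

```text
(no output)
```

View pics/w1c.png

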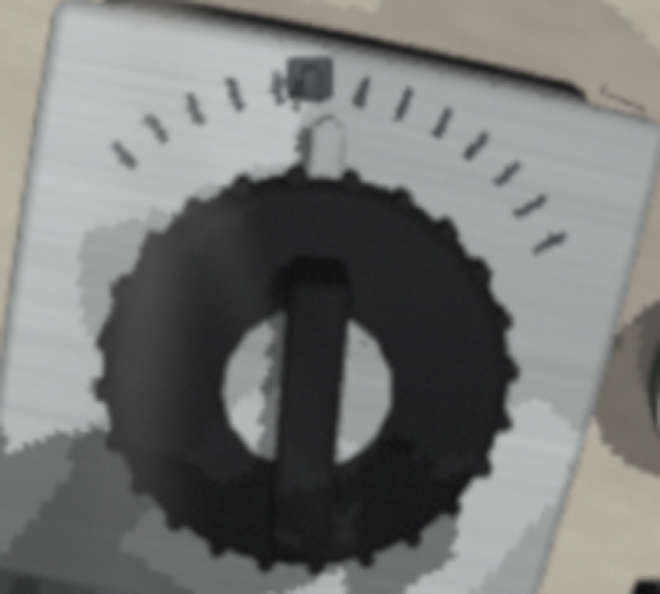

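```bash
cat > m1.py <<'E'
from h import *
import pickle
def ana(c,f):
    P=lambda u,v,z:fback(c,f(u,v),z)
    return P
E
python3 - <<'E'
from workcell import bot
from h import *
w=bot.read_camera('wrist')
P=lambda u,v,z:fback(w,(230+(u+.5)/3.3-.5,125+(v+.5)/3.3-.5),z)
a,b=P(320,283,.15),P(303,545,.15)
W=[P(*q,.122) for q in((97,390),(517,370),(300,175),(316,570))]
print('bar',a,b,(a+b)/2,np.linalg.norm(a-b),'yaw',np.arctan2(*(a-b)[1::-1]))
print('rim',*W);O=(W[0]+W[1]+W[2]+W[3])/4;print(O, (W[0]+W[1])/2,(W[2]+W[3])/2)
print('hub',P(307,390,.125))
m=P(311,76,.121);p=P(328,120,.116)
R=np.array([P(*q,.106) for q in((123,154),(155,129),(195,109),(235,94),(278,88),(362,92),(403,103),(442,123),(477,146),(509,173),(530,206),(548,242))])
A=np.c_[2*R[:,:2],np.ones(len(R))];s=np.linalg.lstsq(A,(R[:,:2]**2).sum(1),rcond=None)[0];print('arc centre',s[:2],(s[2]+s[0]**2+s[1]**2)**.5)
for o in((a+b)/2,O,s):
  print([(np.hypot(*(k-o)[:2]) if 0 else (np.hypot(k[0]-o[0],k[1]-o[1]),np.arctan2(k[1]-o[1],k[0]-o[0]))) for k in(m,p)])
  print(np.diff(np.arctan2(R[:,1]-o[1],R[:,0]-o[0])),np.arctan2(R[:,1]-o[1],R[:,0]-o[0]))
E
```

```text
bar [ 0.51600376 -0.12090536  0.15      ] [ 0.46460797 -0.13873856  0.15      ] [ 0.49030586 -0.12982196  0.15      ] 0.05440174978129986 yaw 0.33397987918724964
rim [ 0.46957848 -0.08842914  0.122     ] [ 0.50848413 -0.1716142   0.122     ] [ 0.52974196 -0.11157876  0.122     ] [ 0.44739334 -0.14956095  0.122     ]
[ 0.48879948 -0.13029576  0.122     ] [ 0.48903131 -0.13002167  0.122     ] [ 0.48856765 -0.13056986  0.122     ]
hub [ 0.48786097 -0.13041867  0.125     ]
arc centre [ 0.4893168  -0.12962033] 0.06163690204955358
[(np.float64(0.0639378013765806), np.float64(0.383847438880478)), (np.float64(0.05441784534905344), np.float64(0.3148617807726362))]
[-0.14761439 -0.16120333 -0.15325122 -0.15520487 -0.30317087 -0.15343421
 -0.16008951 -0.15491697 -0.15561364 -0.14718374 -0.15520076] [ 1.11385964  0.96624524  0.80504191  0.65179069  0.49658582  0.19341495
  0.03998074 -0.12010877 -0.27502573 -0.43063938 -0.57782311 -0.73302387]
[(np.float64(0.06551211977223244), np.float64(0.38194246090978157)), (np.float64(0.05599690533811448), np.float64(0.3145762087049435))]
[-0.14482406 -0.15786797 -0.14968596 -0.15146397 -0.29550351 -0.1496217
 -0.15620692 -0.15148063 -0.15261223 -0.14435112 -0.15278305] [ 1.09558316  0.9507591   0.79289113  0.64320517  0.4917412   0.19623769
  0.04661598 -0.10959093 -0.26107157 -0.41368379 -0.55803491 -0.71081796]
[(np.float64(0.06478177846847066), np.float64(0.3752439049003429)), (np.float64(0.05529808400324718), np.float64(0.30585576300149553))]
[-0.14680902 -0.16004518 -0.15169917 -0.15345661 -0.29891271 -0.15103077
 -0.15751452 -0.15237924 -0.15313512 -0.14483942 -0.15288154] [ 1.09803027  0.95122125  0.79117607  0.6394769   0.48602029  0.18710758
  0.03607681 -0.12143771 -0.27381695 -0.42695207 -0.57179149 -0.72467303]
```

The wheel's axis is at about (0.489,-0.130), from the rim, hub, bar and rib-arc fits, and the arc radius of 61.6 mm fits. The bar's yaw is about 0.32, the mark's about 0.38 and the rear direction about 0.185. Next I'll align over the bar and descend.

Emit:
play_rows(steps=[-0.003, 0.004, 0.02, 0.055, -0.003, 0.004, 0.045, 0.055, -0.003, 0.004, 0.07, 0.055, -0.003, 0.004, 0.09, 0.055, -0.003, 0.004, 0.1, 0.055, -0.003, 0.004, 0.104, 0.055, -0.003, 0.004, 0.104, 0.055], jaw=120)

```text
time: 2.42
tool_pos: [0.4891, -0.1321, 0.1446]
tcp_rot: [3.1, 0.509, 0.001]
wrist_force: [-0.5, -0.7, -0.5]
width: 0.534
grip_force: 0.0
```

```bash
cat > st.py <<'E'
from workcell import bot
import numpy as np
s=bot.read_state();r=s['tcp_rot'];n=np.round
print(s['time'],n(s['tool_pos'],4),'yaw',round(2*np.arctan2(r[1],r[0]),4),'F',n(s['wrist_force'],2),'T',n(s['torque'],3),'q6',round(s['q'][5],3),'jt6',round(s['joint_torque'][5],3),'w',round(s['width'],3),s['grip_force'])
E
python3 st.py; python3 - <<'E'
from workcell import bot
import cv2
from h import *
w=bot.read_camera('wrist');cv2.imwrite('pics/w2.png',cv2.resize(w['pixels'][100:340,180:480],None,fx=2.5,fy=2.5))
E
python3 st.py
```

```text
2.425 [ 0.4891 -0.1321  0.1446] yaw 0.3254 F [-0.53 -0.74 -0.53] T [-0.017  0.018  0.031] q6 0.933 jt6 -0.002 w 0.534 0.0
2.475 [ 0.4894 -0.1321  0.145 ] yaw 0.3255 F [-0.66  0.36 -0.09] T [-0.004  0.03   0.015] q6 0.933 jt6 -0.002 w 0.53 0.0
```

View pics/w2.png

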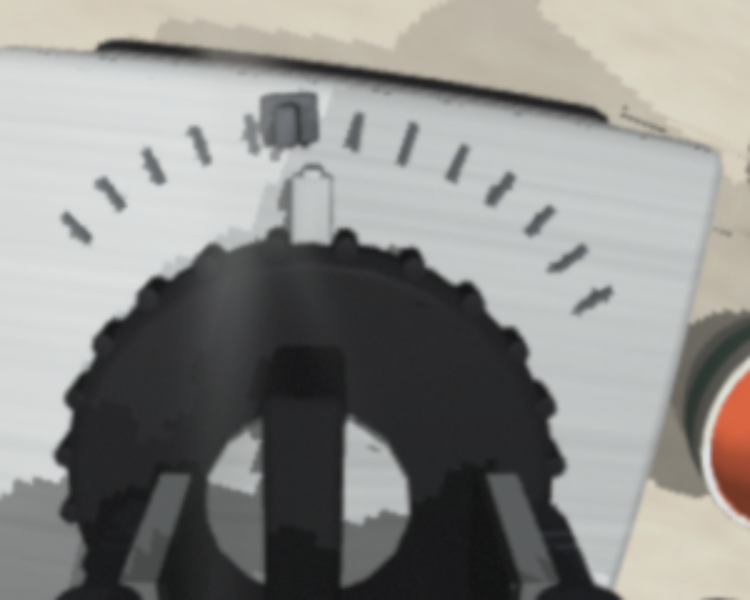

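The view shows the bar centred at crop x≈306, slightly left of the midpoint between the fingers. The pointer is at (312,170) and the rib's cap at (289,118), with its post at (288,125). I'll compute positions from this.

```bash
python3 - <<'E'
from workcell import bot
from h import *
w=bot.read_camera('wrist')
s=bot.read_state();t=s['tool_pos'];yaw=2*np.arctan2(s['tcp_rot'][1],s['tcp_rot'][0])
P=lambda u,v,z:fback(w,(180+(u+.5)/2.5-.5,100+(v+.5)/2.5-.5),z)
X=np.array([np.cos(yaw),np.sin(yaw)]);Y=np.array([X[1],-X[0]])
for n,k in dict(barfar=P(306,400,.15),barnear=P(303,580,.15),markcap=P(289,118,.121),markbase=P(283,155,.107),ptr=P(312,175,.118),ptrroot=P(311,243,.12),padL=P(160,580,.132),padR=P(550,580,.132)).items():
    print(n,k,'tool',(k[:2]-t[:2])@X,(k[:2]-t[:2])@Y,'ang',np.arctan2(k[1]+.1298,k[0]-.4893),np.hypot(k[1]+.1298,k[0]-.4893))
R=np.array([P(*q,.106) for q in((76,228),(111,194),(153,165),(201,146),(251,134),(354,132),(408,144),(457,163),(501,190),(541,221),(567,258),(592,299))])
A=np.c_[2*R[:,:2],np.ones(len(R))];s=np.linalg.lstsq(A,(R[:,:2]**2).sum(1),rcond=None)[0];print('arc centre',s[:2],(s[2]+s[0]**2+s[1]**2)**.5)
E
```

```text
barfar [ 0.51729237 -0.11859866  0.15      ] tool 0.03054804224403844 -0.003877510590112663 ang 0.38064152779559896 0.030150332034413294
barnear [ 0.48900327 -0.12725145  0.15      ] tool 0.0009775167734859692 -0.0047304892379985515 ang 1.6867045439118593 0.002565768913370893
markcap [ 0.55115165 -0.10358294  0.121     ] tool 0.06743175584411619 -0.007270859211200487 ang 0.4009130873775097 0.0671785758369852
markbase [ 0.54343453 -0.10424979  0.107     ] tool 0.059906924249755515 -0.009108114992255594 ang 0.440978286446307 0.05986118230750603
ptr [ 0.54310683 -0.11006454  0.118     ] tool 0.05773604796339568 -0.0037038541140240024 ang 0.3515477889774764 0.057311982896742775
ptrroot [ 0.53254331 -0.11345169  0.12      ] tool 0.04664408404840586 -0.0038744919752991425 ang 0.36144565073812096 0.04623041206893064
padL [ 0.46922172 -0.10625697  0.132     ] tool -0.011047174405791067 -0.030950419557548226 ang 2.2769328511645233 0.03094207002763524
padR [ 0.49118351 -0.17208455  0.132     ] tool -0.011300949754660321 0.03844357263846292 ang -1.5262821006334084 0.0423264761759897
arc centre [ 0.49087192 -0.12637817] 0.06158073054528897
```

Emit:
play_rows(steps=[0.002, -0.0045, 0, 0, 0.002, -0.0045, 0, 0, 0.002, -0.0045, 0, 0, 0.002, -0.0045, 0, 0, 0.002, -0.0045, 0, 0], jaw=200, grip_force=20)

```text
time: 3.15
tool_pos: [0.4894, -0.1268, 0.1443]
tcp_rot: [3.1, 0.51, -0.0]
wrist_force: [-0.1, -1.2, -0.5]
width: 0.216
grip_force: 0.0
```

```bash
python3 st.py
```

```text
3.15 [ 0.4894 -0.1268  0.1443] yaw 0.3258 F [-0.11 -1.24 -0.5 ] T [-0.032  0.014 -0.057] q6 0.942 jt6 -0.0 w 0.216 0.0
```

Emit:
play_rows(steps=[0, 0, 0, 0, 0, 0, 0, 0, 0, 0, 0, 0, 0, 0, 0, 0], jaw=255, grip_force=20)

```text
time: 3.65
tool_pos: [0.4892, -0.1264, 0.1443]
tcp_rot: [-3.099, -0.509, 0.001]
wrist_force: [-3.2, 3.8, 2.8]
width: 0.134
grip_force: 23.5
```

```bash
python3 st.py
```

```text
3.65 [ 0.4892 -0.1264  0.1443] yaw -5.9575 F [-3.21  3.81  2.85] T [0.665 0.396 0.03 ] q6 0.942 jt6 0.031 w 0.134 23.471395075321198
```

Emit:
play_rows(steps=[0, -0.0005, 0, 0, 0, -0.0005, 0, 0, 0, -0.0005, 0, 0, 0, -0.0005, 0, 0.04, 0, -0.0005, 0, 0.08, 0, -0.0005, 0, 0.12, 0, -0.0005, 0, 0.16, 0, -0.0005, 0, 0.2, 0, -0.0005, 0, 0.2], jaw=255, grip_force=70)

```text
time: 4.78
tool_pos: [0.4892, -0.1264, 0.1445]
tcp_rot: [3.135, 0.197, -0.0]
wrist_force: [-3.0, 3.4, 5.6]
width: 0.119
grip_force: 70.8
```

```bash
sed -i 's/round(2\*np.arctan2(r\[1\],r\[0\]),4)/round((2*np.arctan2(r[1],r[0])+np.pi)%(2*np.pi)-np.pi,4)/' st.py; python3 st.py
```

```text
4.775 [ 0.4892 -0.1264  0.1445] yaw 0.1253 F [-3.    3.43  5.57] T [ 0.391  0.525 -0.04 ] q6 1.143 jt6 0.044 w 0.119 70.81125140190125
```

Joint 6's torque reads 0.044 N m, matching the wheel's friction, and it's cleaner than the wrist moment, so I'll use it as the feeler.

Emit:
play_rows(steps=[0, 0, 0, 0.03, 0, 0, 0, 0.06, 0, 0, 0, 0.06])

```text
time: 5.15
tool_pos: [0.4892, -0.1264, 0.1445]
tcp_rot: [3.14, 0.103, -0.0]
wrist_force: [-3.0, 2.9, 4.4]
width: 0.127
grip_force: 70.8
```

```bash
python3 st.py
```

```text
5.15 [ 0.4892 -0.1264  0.1445] yaw 0.0653 F [-3.01  2.9   4.37] T [ 0.485  0.488 -0.021] q6 1.203 jt6 0.018 w 0.127 70.81159472465515
```

Emit:
play_rows(steps=[0, 0, 0, 0.025, 0, 0, 0, 0.05, 0, 0, 0, 0.05])

```text
time: 5.52
tool_pos: [0.4892, -0.1264, 0.1445]
tcp_rot: [3.141, 0.024, -0.0]
wrist_force: [-3.7, 2.1, 5.2]
width: 0.122
grip_force: 70.8
```

```bash
python3 st.py
```

```text
5.525 [ 0.4892 -0.1264  0.1445] yaw 0.0154 F [-3.69  2.12  5.21] T [ 0.468  0.495 -0.056] q6 1.253 jt6 0.006 w 0.122 70.81132292747498
```

Emit:
play_rows(steps=[0, 0, 0, 0.025, 0, 0, 0, 0.05])

```text
time: 5.78
tool_pos: [0.4893, -0.1264, 0.1445]
tcp_rot: [3.141, -0.055, -0.0]
wrist_force: [-2.4, 2.8, 4.8]
width: 0.128
grip_force: 70.8
```

```bash
python3 st.py
```

```text
5.775 [ 0.4893 -0.1264  0.1445] yaw -0.035 F [-2.43  2.79  4.81] T [0.408 0.471 0.088] q6 1.304 jt6 -0.159 w 0.128 70.7604718208313
```

Emit:
play_rows(steps=[0, 0, 0, 0.02, 0, 0, 0, 0.04])

```text
time: 6.02
tool_pos: [0.4892, -0.1264, 0.1445]
tcp_rot: [3.139, -0.117, -0.0]
wrist_force: [-3.0, 3.1, 4.6]
width: 0.122
grip_force: 70.8
```

```bash
python3 st.py
```

```text
6.025 [ 0.4892 -0.1264  0.1445] yaw -0.0748 F [-2.96  3.11  4.64] T [0.485 0.506 0.059] q6 1.344 jt6 -0.116 w 0.122 70.75216770172119
```

```bash
cat > av.py <<'E'
from workcell import bot
import numpy as np
A=[]
for i in range(6):
    bot.read_camera('top');s=bot.read_state();A.append([s['torque'][2],s['joint_torque'][5]])
A=np.array(A);r=s['tcp_rot'];print(s['time'],'yaw',round((2*np.arctan2(r[1],r[0])+np.pi)%(2*np.pi)-np.pi,4),'q6',round(s['q'][5],4),'Tz',A[:,0].round(3),'mean',A[:,0].mean().round(3),'jt6',A[:,1].round(3),'F',s['wrist_force'].round(1))
E
python3 av.py
```

```text
6.325 yaw -0.0744 q6 1.3432 Tz [-0.066 -0.05  -0.064 -0.05  -0.07  -0.014] mean -0.052 jt6 [ 0.01   0.031 -0.03  -0.046 -0.05  -0.05 ] F [-2.7  3.1  4.8]
```

Emit:
play_rows(steps=[0, 0, 0, 0.02, 0, 0, 0, 0.04, 0, 0, 0, 0.04])

```text
time: 6.7
tool_pos: [0.4892, -0.1265, 0.1445]
tcp_rot: [3.136, -0.18, -0.0]
wrist_force: [-3.4, 2.8, 4.4]
width: 0.123
grip_force: 70.8
```

```bash
sed -i 's/range(6)/range(4)/' av.py; python3 av.py
```

```text
6.9 yaw -0.1144 q6 1.3832 Tz [-0.076 -0.083 -0.076 -0.058] mean -0.073 jt6 [-0.041 -0.049 -0.05  -0.05 ] F [-2.5  2.8  4.9]
```

Emit:
play_rows(steps=[0, 0, 0, 0.02, 0, 0, 0, 0.04, 0, 0, 0, 0.04])

```text
time: 7.28
tool_pos: [0.4892, -0.1265, 0.1445]
tcp_rot: [3.132, -0.243, -0.0]
wrist_force: [-1.7, 2.7, 4.3]
width: 0.121
grip_force: 70.8
```

```bash
python3 av.py
```

```text
7.475 yaw -0.1544 q6 1.4232 Tz [-0.044 -0.069 -0.02  -0.071] mean -0.051 jt6 [-0.041 -0.049 -0.05  -0.05 ] F [-3.7  2.7  5.6]
```

Emit:
play_rows(steps=[0, 0, 0, 0.02, 0, 0, 0, 0.04, 0, 0, 0, 0.04])

```text
time: 7.85
tool_pos: [0.4892, -0.1265, 0.1444]
tcp_rot: [3.127, -0.305, -0.0]
wrist_force: [-2.7, 2.4, 4.9]
width: 0.121
grip_force: 70.8
```

```bash
python3 av.py
```

```text
8.05 yaw -0.1944 q6 1.4632 Tz [-0.103 -0.043 -0.069 -0.014] mean -0.057 jt6 [-0.041 -0.049 -0.05  -0.05 ] F [-2.3  1.8  5.6]
```

Emit:
play_rows(steps=[0, 0, 0, 0.02, 0, 0, 0, 0.04, 0, 0, 0, 0.04])

```text
time: 8.43
tool_pos: [0.4892, -0.1265, 0.1445]
tcp_rot: [3.12, -0.368, -0.0]
wrist_force: [-2.1, 3.3, 6.1]
width: 0.125
grip_force: 70.8
```

```bash
python3 av.py
```

```text
8.625 yaw -0.2344 q6 1.5032 Tz [-0.034 -0.069 -0.077 -0.054] mean -0.058 jt6 [-0.041 -0.049 -0.05  -0.05 ] F [-3.4  2.3  5.5]
```

Emit:
play_rows(steps=[0, 0, 0, 0.02, 0, 0, 0, 0.04, 0, 0, 0, 0.04])

```text
time: 9.0
tool_pos: [0.4892, -0.1265, 0.1445]
tcp_rot: [3.112, -0.43, -0.0]
wrist_force: [-2.8, 2.4, 5.4]
width: 0.121
grip_force: 70.8
```

```bash
python3 av.py
```

```text
9.2 yaw -0.2744 q6 1.5432 Tz [-0.062 -0.019 -0.046 -0.003] mean -0.033 jt6 [-0.041 -0.049 -0.05  -0.05 ] F [-2.6  2.8  5.5]
```

Emit:
play_rows(steps=[0, 0, 0, 0.02, 0, 0, 0, 0.04, 0, 0, 0, 0.04])

```text
time: 9.57
tool_pos: [0.4892, -0.1265, 0.1444]
tcp_rot: [3.103, -0.492, -0.0]
wrist_force: [-2.7, 3.6, 5.2]
width: 0.121
grip_force: 70.8
```

```bash
python3 av.py
```

```text
9.775 yaw -0.3145 q6 1.5832 Tz [-0.073 -0.028 -0.06  -0.038] mean -0.05 jt6 [-0.041 -0.048 -0.05  -0.05 ] F [-2.5  2.8  6. ]
```

Emit:
play_rows(steps=[0, 0, 0, 0.02, 0, 0, 0, 0.04, 0, 0, 0, 0.04])

```text
time: 10.15
tool_pos: [0.4892, -0.1265, 0.1445]
tcp_rot: [3.092, -0.554, -0.0]
wrist_force: [-2.5, 2.1, 4.9]
width: 0.125
grip_force: 70.8
```

```bash
python3 av.py
```

```text
10.35 yaw -0.3542 q6 1.6231 Tz [-0.028  0.018  0.022 -0.019] mean -0.002 jt6 [ 0.001 -0.006 -0.007 -0.007] F [-3.   2.6  4.8]
```

Emit:
play_rows(steps=[0, 0, 0, 0.02, 0, 0, 0, 0.04, 0, 0, 0, 0.04])

```text
time: 10.72
tool_pos: [0.4892, -0.1265, 0.1445]
tcp_rot: [3.08, -0.615, -0.0]
wrist_force: [-2.6, 2.2, 5.7]
width: 0.122
grip_force: 70.8
```

```bash
python3 av.py
```

```text
10.925 yaw -0.394 q6 1.6629 Tz [0.025 0.089 0.099 0.075] mean 0.072 jt6 [0.098 0.091 0.09  0.09 ] F [-3.7  2.2  5.1]
```

Contact: joint torque rose by 0.14 N m above the baseline over the last two steps, at close to 3 N m/rad. A small extra step puts it safely inside the touch band.

Emit:
play_rows(steps=[0, 0, 0, 0.01, 0, 0, 0, 0.02, 0, 0, 0, 0.02])

```text
time: 11.3
tool_pos: [0.4892, -0.1265, 0.1444]
tcp_rot: [3.074, -0.645, -0.0]
wrist_force: [-2.8, 2.8, 6.1]
width: 0.12
grip_force: 70.8
```

```bash
python3 av.py
```

```text
11.5 yaw -0.4137 q6 1.6828 Tz [0.126 0.091 0.143 0.087] mean 0.112 jt6 [0.154 0.152 0.153 0.153] F [-3.7  2.9  5.5]
```

Burr torque is about 0.20 N m. Now I'll turn back counter-clockwise, stopping just short of the mark.

Emit:
play_rows(steps=[0, 0, 0, -0.08, 0, 0, 0, -0.165, 0, 0, 0, -0.25, 0, 0, 0, -0.335, 0, 0, 0, -0.42, 0, 0, 0, -0.505, 0, 0, 0, -0.59, 0, 0, 0, -0.675, 0, 0, 0, -0.745, 0, 0, 0, -0.765])

```text
time: 12.75
tool_pos: [0.4892, -0.1264, 0.1445]
tcp_rot: [-3.093, -0.549, 0.0]
wrist_force: [-2.7, 2.5, 5.9]
width: 0.122
grip_force: 70.9
```

```bash
python3 st.py; python3 - <<'E'
from workcell import bot
import cv2
from h import *
w=bot.read_camera('wrist');cv2.imwrite('pics/w3.png',cv2.resize(w['pixels'][120:220,240:370],None,fx=6,fy=6,interpolation=cv2.INTER_CUBIC))
E
python3 st.py
```

```text
12.75 [ 0.4892 -0.1264  0.1445] yaw 0.3516 F [-2.73  2.47  5.88] T [ 0.444  0.465 -0.066] q6 0.917 jt6 -0.012 w 0.122 70.86577534675598
12.8 [ 0.4892 -0.1264  0.1445] yaw 0.352 F [-2.43  2.44  5.11] T [0.449 0.531 0.105] q6 0.917 jt6 -0.032 w 0.12 70.80406665802002
```

View pics/w3.png

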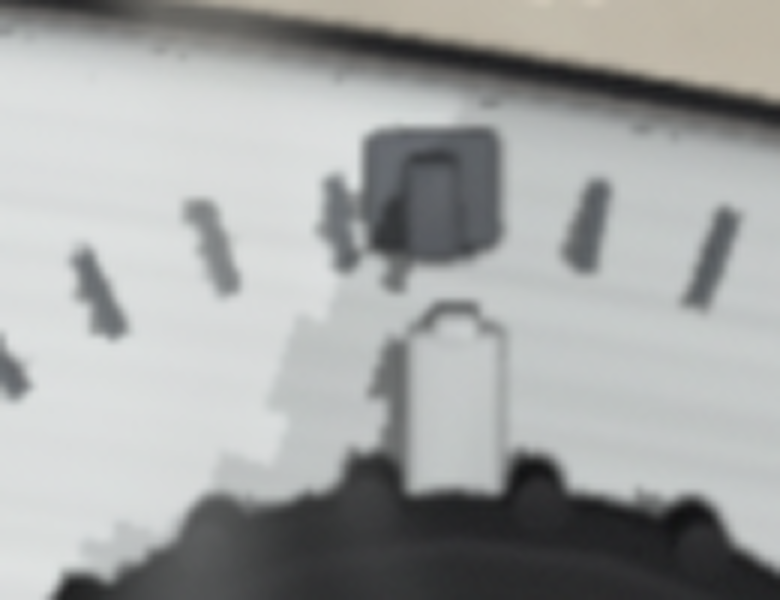

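The pointer arm is centred at crop x≈457 with its tip at (455,315). The marker's rib is at x≈434, on a plate spanning 364–502, so the pointer still stands clockwise of the mark.

```bash
cat > m3.py <<'E'
from workcell import bot
from h import *
import sys
w=bot.read_camera('wrist')
s=bot.read_state();t=s['tool_pos'];yaw=2*np.arctan2(s['tcp_rot'][1],s['tcp_rot'][0])
P=lambda u,v,z:fback(w,(240+(u+.5)/6-.5,120+(v+.5)/6-.5),z)
X=np.array([np.cos(yaw),np.sin(yaw)]);Y=np.array([X[1],-X[0]])
for n,k in dict(plate106=P(433,192,.106),plate121=P(433,192,.121),ribtop=P(433,157,.121),ribtopin=P(435,245,.121),ptrtip=P(455,318,.119),ptr=P(457,420,.119),ptrroot=P(456,490,.119)).items():
    d=k[:2]-t[:2];print(n,'tool',(d@X).round(4),(d@Y).round(4),'lat angle',(-(d@Y)/(d@X)).round(4))
for z in(.106,.121):print('plate w',P(364,192,z)-P(502,192,z),'len',np.linalg.norm(P(433,128,z)-P(433,258,z)),'rib w',np.linalg.norm(P(411,192,z)-P(459,192,z)))
R=np.array([P(*q,.106) for q in((100,290),(213,247),(340,222),(586,226),(712,258))])
for q in R: d=q[:2]-t[:2]; print((d@X).round(4),np.arctan2(-(d@Y),d@X).round(4))
for z in(.105,.121): print(z,[ ((fproj(w,np.r_[t[:2]+r*X,z])-[240,120]+.5)*6-.5).round(1).tolist() for r in(.045,.0605,.068)])
E
python3 m3.py
```

```text
plate106 tool 0.0645 -0.0009 lat angle 0.0134
plate121 tool 0.0657 -0.0007 lat angle 0.0112
ribtop tool 0.068 -0.0007 lat angle 0.0108
ribtopin tool 0.0621 -0.0006 lat angle 0.0097
ptrtip tool 0.0569 0.0007 lat angle -0.0132
ptr tool 0.0498 0.0009 lat angle -0.0181
ptrroot tool 0.0448 0.0008 lat angle -0.0188
plate w [-0.0034805   0.00949195  0.        ] len 0.009637168628931218 rib w 0.0035155110169342602
plate w [-0.00316243  0.00862452  0.        ] len 0.008756468060007811 rib w 0.003194243155814096
0.0574 0.4203
0.0605 0.2756
0.0623 0.123
0.062 -0.1659
0.0597 -0.3194Traceback (most recent call last):
  File "m3.py", line 13, in <module>
    for z in(.105,.121): print(z,[ ((fproj(w,np.r_[t[:2]+r*X,z])-[240,120]+.5)*6-.5).round(1).tolist() for r in(.045,.0605,.068)])
                                     ~~~~~^^^^^^^^^^^^^^^^^^^^^^
  File "h.py", line 14, in fproj
    r,_=cv2.Rodrigues(c['R']); return cv2.fisheye.projectPoints(np.array([[X]],float),r,c['t'].reshape(3,1),c['mtx'],np.zeros(4))[0][0,0]
                                      ~~~~~~~~~~~~~~~~~~~~~~~~~^^^^^^^^^^^^^^^^^^^^^^^^^^^^^^^^^^^^^^^^^^^^^^^^^^^^^^^^^^^^^^^^^^
cv2.error: OpenCV(4.12.0) /io/opencv/modules/calib3d/src/fisheye.cpp:83: error: (-215:Assertion failed) _tvec.getMat().isContinuous() && _rvec.getMat().isContinuous() in function 'projectPoints'
```

Emit:
play_rows(steps=[0, 0, 0, -0.012, 0, 0, 0, -0.024, 0, 0, 0, -0.024, 0, 0, 0, -0.024])

```text
time: 13.35
tool_pos: [0.4892, -0.1264, 0.1445]
tcp_rot: [3.087, 0.585, -0.0]
wrist_force: [-3.6, 3.3, 5.4]
width: 0.121
grip_force: 70.8
```

Emit:
play_rows(steps=[0, 0, 0, 0, 0, 0, 0, 0, 0, 0, 0, 0, 0, 0, 0, 0], jaw=130)

```text
time: 13.85
tool_pos: [0.4893, -0.1265, 0.1442]
tcp_rot: [3.086, 0.585, 0.0]
wrist_force: [-0.1, -0.9, 1.1]
width: 0.489
grip_force: 0.0
```

```bash
python3 st.py
```

```text
13.85 [ 0.4893 -0.1265  0.1442] yaw 0.3747 F [-0.07 -0.87  1.1 ] T [-0.042  0.043  0.011] q6 0.894 jt6 0.0 w 0.489 0.0
```

Released. I'll rise straight up and check from above.

Emit:
play_rows(steps=[0, 0, -0.02, 0, 0, 0, -0.045, 0, -0.01, 0, -0.065, 0, -0.02, 0, -0.075, 0, -0.02, 0, -0.075, 0, -0.02, 0, -0.075, 0])

```text
time: 14.6
tool_pos: [0.4702, -0.1335, 0.2184]
tcp_rot: [-3.086, -0.585, 0.001]
wrist_force: [-0.3, -0.3, -0.2]
width: 0.487
grip_force: 0.0
```

```bash
python3 st.py; python3 - <<'E'
from workcell import bot
import cv2
from h import *
w=bot.read_camera('wrist');s=bot.read_state()
def pj(X):
    p=w['R']@X+w['t'];r=np.hypot(p[0],p[1]);return p[:2]/r*np.arctan2(r,p[2])*w['mtx'][0,0]+w['mtx'][:2,2]
c=pj(np.array([.5265,-.1115,.12])).round().astype(int);print(c)
x,y=c[0]-65,c[1]-50
im=w['pixels'][y:y+100,x:x+130];print(x,y)
cv2.imwrite('pics/w4.png',cv2.resize(im,None,fx=6,fy=6,interpolation=cv2.INTER_CUBIC))
E
```

```text
14.6 [ 0.4702 -0.1335  0.2184] yaw 0.3745 F [-0.25 -0.33 -0.22] T [-0.021  0.024 -0.03 ] q6 0.868 jt6 -0.001 w 0.487 0.0
[314 150]
249 100
```

View pics/w4.png

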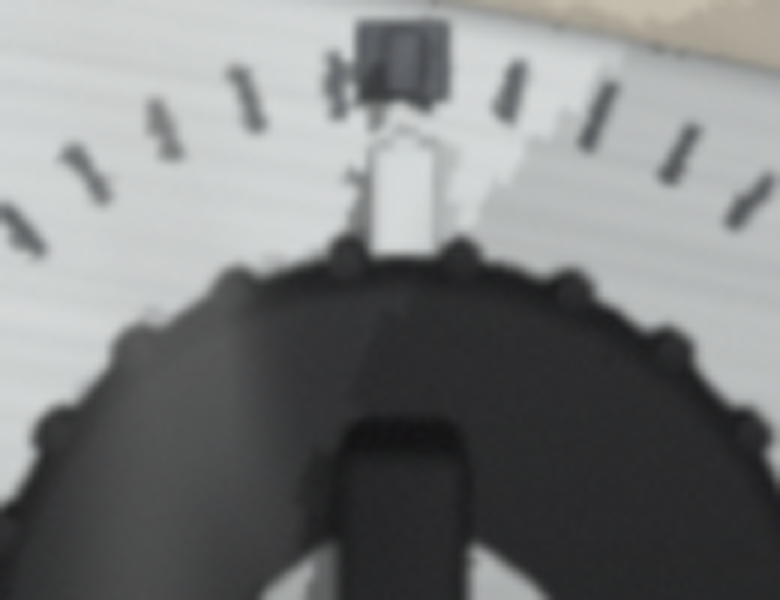

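The pointer (x≈404), the rib and its plate (x≈403) and the bar (x≈404) are in one line. They lie in the camera's centre plane, so there is no parallax. The gripper is clear of everything, so I'll hand in the job.

```bash
python3 -c "
from workcell import bot
print(bot.finish_job())"
```

```text
the job is handed in; nothing more can be done
None
```

The job is handed in: I closed the wheel until the burrs touched lightly (about 0.2 N m), turned it back until the pointer lined up with the tall rib, and let go; the jar, cup and dish were not touched.

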